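# Lay the supper tray from the acrylic riser

### The arm

A 6-joint arm with a two-finger parallel gripper is mounted at the origin on the work surface. World frame = base frame: x ahead of the robot, y to its left, z up, the work surface at z = 0. Lengths are in mm, angles in rad, forces in N, time in s.
With the tool pointing down it reaches from about 275 to 1000 mm from the base axis. Payload 8.4 kg.
Tool frame: the origin (TCP) lies at the very end of the fingers, on their centre line; the grasp point (between the pads) lies 19 mm behind it; z points along the fingers, y is the direction in which the jaws open and shut (so a half turn about z gives the same grasp; the last joint's range is limited). The gripper opens to 85 mm and grips with 20 to 120 N. Pads are 22 mm wide; open, the fingers measure 114 mm over their backs; the gripper's body (76 mm by 85 mm) begins 54 mm behind the grasp point. The pads swing forward as they close: fully open they stand 13 mm farther back than shut.
Start: joints at [1.28, 0.353, 1.633, -0, 1.155, -0.002], TCP at [178, 599.119, 231.281] pointing down, gripper open.
Joint ranges: [-2.63, 2.63], [-0.92, 2.1], [0.06, 2.66], [-1.3, 4.44], [0, 2.69], [-3.02, 3.02]. Speed limits (rad/s): [2.22, 2.22, 2.79, 3.14, 3.14, 3.14].

### API

Orientations are given as [roll, pitch, yaw] about the fixed x, y, z axes, in that order (R = Rz(yaw) Ry(pitch) Rx(roll)).
In Python, from rig import r gives the robot as it stands.
- The arm moves only by the tool move_arm, never from a script. Its argument "increments" is a list of rows, each an object of numbers: "tx", "ty", "tz": the shift along the tool's x, y, z in cm; "rx", "ry", "rz": the turn, a rotation vector about the tool's x, y, z in degrees; "gripper": the gripper's target within -1 to 1 (fully open at 1, half-way at 0, shut at -1). A call has 1 to 12 rows; each row shifts and turns the commanded pose from where the row before left it, along the tool's axes as they then stand; what a row does not reach is not made up. A row lasts 1/10 s, in which the tool goes at most 50 mm and 8.59 degrees, less where a joint would pass 70% of its speed; a pose out of reach is approached as far as the arm can. A call is refused whole if a number of a shift passes 5 or a number of a turn 8.59, either way. A call with a gripper value outside its range is refused whole. The fingers move at their own pace and stop on an object; "squeeze" is the grip in N (left out, the last holds). Time passes only in rows, so rows that do not move let the fingers close. It gives the time, the measured TCP pose, the force and the opening at its end, in the units of the state.
- r.sense(): the state, without advancing time (a new reading comes with each control period).
- r.grab_frame(name): name is "side" or "top" or "wrist"; returns (picture, depth): 420x560x3 uint8, red, green, blue; 420x560 float32, mm along the optical axis (not along the pixel's ray), 0 where there is no reading.
- r.camera_model(name): a dict with "fx", "fy", "cx", "cy" (pixels), "R" (3x3) and "t" (3): a world point X has camera coordinates R X + t; the wrist camera has in their place "hand_eye" (4x4, takes a point from camera to tool coordinates, whose origin is the TCP and whose axes are the flange's). Camera axes: x right, y down, z forward; pixel columns grow to the right and rows downward; lengths in mm; the calibration is good to about 2 mm. A picture is of the moment at which its call begins: read the wrist's pose just before it. camera_model takes no time and is no camera call.
- r.sign_off(): hands the job in, once; it reports no verdict.
Trained networks look in the newest picture that a camera, given by its name, has taken for a name from the list of things; names that differ only in an ending like _2 or _b are one class to them, and where a whole thing is asked for, a point or a joint stands for the part that bears it (a point fixed in the world has none). Each returns a list of dicts, best first, with "confidence" (0 to 1); they miss things now and then, are a little off and sometimes report something else, mostly with a low value. They report only what shows in the picture. A call takes as long as a camera call. They do not tell look-alikes from the thing itself.
- r.cut_out(query, camera): "mask" (420x560 bool, what is visible of it) and "bbox" ([left, top, right, bottom] in pixels, round what is visible of it).
- r.place_of(query, camera): "location" ([row, column] in pixels: a listed point, or the origin of a listed thing).
The state is a dict: "clock": time; "qpos": joint angles; "qvel": joint speeds; "joint_efforts": joint torques, N m; "eef_pos": TCP position; "tcp_rot": TCP orientation; "contact_force": force on the tool from outside, world axes, zero at the start; "wrist_torque": the same for the moment, N m; "opening": opening from 0.0 (shut) to 1.0 (fully open).
Only numpy, scipy, OpenCV 4.12 (cv2) and the standard library are available. Lean on these libraries where they do the work, as an engineer would, in place of code of your own. Each camera call takes 0.05 s, during which the arm holds its last target. There are 200 camera calls.

### The job

Lay the supper tray from the things on the acrylic riser: stand the pepper mill upright in the middle of the round dish, the small glass ramekin in the middle of the square dish with the small pink lid sitting flat and centred on it, and lay the chopstick rest lengthwise in the middle of the long dish. Set things down gently, and leave the plain shaker, the large ramekin and the large lid where they stand on the riser.

Things in the scene. Friction and masses are not known exactly. Their poses are not given: they have to be found in the camera images.
- pepper_mill: Pepper mill of aluminium, 44 mm in diameter, 123 mm tall, about 0.2 kg: straight body to 74 mm, dark narrow waist to 78 mm, ribbed twist top (44 mm in diameter, straight from 78 to 103 mm; it does not turn here, grip it or the body), then a steel ball knob of 13 mm. Origin: centre of its underside, z up. Starts on the riser.
- ramekin: Small ramekin of clear glass, open at the top, 62 mm in outside diameter, 36 mm tall, wall 4.5 mm, floor 6 mm, about 90 g, empty. Origin: centre of its underside, z up to its mouth. Starts on the clear acrylic riser, a low shelf on the robot's left, 250 mm deep, 470 mm wide, its top 55 mm above the counter; the seven things on it change places, centres at least 100 mm apart.
- lid: Small lid of pink silicone, a flat round disc 72 mm in diameter and 4 mm thick with a round knob in the middle, 18 mm in diameter, reaching to 23 mm above the underside; about 30 g. Its flat underside rests on the rim of the small ramekin. Origin: centre of its underside, z up to the knob. Starts on the riser.
- chopstick_rest: Chopstick rest of green ceramic, a bar 58 mm long (its x axis), 22 mm wide (y), 15 mm tall in the middle, with raised round ends 20 mm tall; about 40 g. Origin: centre of its underside, z up. Starts on the riser, turned any way.
- round_dish: Round dish of white porcelain, 90 mm in diameter. Flat floor 5 mm above its underside, about 74 mm across; rim 9 mm high. Origin: centre of its underside, z up. Fixed, like the other dishes, on a dark wooden tray (344 x 124 mm, floor 8 mm thick, edge 14 mm high) on the counter, on the robot's right; three dishes in a row along the tray, in any order, 105 mm apart.
- square_dish: Square dish of white porcelain, 90 x 90 mm, flat floor of 82 x 82 mm 5 mm above its underside, rim 9 mm high. Origin: centre of its underside, z up, x and y along its sides. Fixed on the tray.
- long_dish: Long narrow dish of white porcelain, 94 mm (its x axis) by 52 mm (y), lying across the tray; flat floor of 86 x 44 mm 5 mm above its underside, rim 9 mm high. Origin: centre of its underside, z up. Fixed on the tray.
- shaker: Plain shaker of aluminium, not wanted: 44 mm in diameter like the mill but 98 mm tall, without waist, ribs or knob, its top nearly flat with seven small dark holes. Origin: centre of its underside. Stands loose on the riser.
- large_ramekin: Large ramekin of clear glass, not wanted: 82 mm in diameter, 46 mm tall. Origin: centre of its underside. Stands loose on the riser.
- large_lid: Large lid of pink silicone, not wanted: like the small one, but 94 mm in diameter, with the same knob of 18 mm reaching to 23 mm. Origin: centre of its underside. Lies loose on the riser.
Things that resemble listed ones, but are neither listed nor needed, are in the scene too. There is more than one size of the chopstick_rest; the job needs the smaller. What is shaped like the ramekin but turquoise is not meant.

How it is judged:
By the outcome, as a careful person would: the job done as asked, in the order asked, and still so for the second after the job is handed in, with the robot touching nothing.
It also fails if it takes over 109 s, if anything falls off the work surface, if the arm or the gripper's body presses on something with over 40 N, if the wrist force passes 120 N, or if a joint passes its speed limit or range.

## Working session

There is one attempt and no reset: what is moved stays moved. The work goes in short steps, Python scripts to look and compute and a tool call to move; the robot and the scene stay as the last step left them, time stands still between calls to the robot, and variables do not carry over. Pictures are saved under pics/ and viewed, about 12 in all and at most 16, crops included, and the job is handed in when it is done.

Besides the shell and the picture viewer there is one more tool, called after "Request:" as name([rows], argument=value, ...), one row to a line, values as JSON. move_arm: Moves the arm, as the interface text tells. Its arguments: {"type":"object","properties":{"increments":{"type":"array","items":{"type":"object","properties":{"tx":{"type":"number"},"ty":{"type":"number"},"tz":{"type":"number"},"rx":{"type":"number"},"ry":{"type":"number"},"rz":{"type":"number"},"gripper":{"type":"number"}}}},"squeeze":{"type":"number"}},"required":["increments"]}

```bash
ls; mkdir -p pics; python3 - <<'E'
from rig import r
import cv2,numpy as np
for n in ("top","side","wrist"):
    s=r.sense()
    p,d=r.grab_frame(n); cv2.imwrite(f"pics/{n}0.png",p[:,:,::-1]); np.save(f"pics/{n}0.npy",d)
    print(n,r.camera_model(n))
print(s)
E
```

```text
pics
top {'fx': 450.6549718866402, 'fy': 450.6549718866402, 'cx': 284.63922146538243, 'cy': 210.9975575207322, 'R': array([[ 0.02097526, -0.99946858,  0.024952  ],
       [-0.98857654, -0.02445956, -0.14872173],
       [ 0.14925301, -0.02154748, -0.98856423]]), 't': array([  -8.69640902,  564.32273208, 1025.59805148])}
side {'fx': 459.6939614967472, 'fy': 459.6939614967472, 'cx': 274.6313918636756, 'cy': 213.64830640070724, 'R': array([[-9.76982287e-01, -2.13319946e-01,  4.59865846e-04],
       [-1.20903341e-01,  5.51945584e-01, -8.25068757e-01],
       [ 1.75749802e-01, -8.06133161e-01, -5.65032154e-01]]), 't': array([545.29420438, 106.59484765, 980.89238098])}
wrist {'fx': 289.51123186359615, 'fy': 289.51123186359615, 'cx': 280.60945579688774, 'cy': 212.35761043790797, 'hand_eye': array([[-6.30651681e-05, -9.48571270e-01, -3.16563646e-01,
         8.19511698e+01],
       [ 9.99999928e-01, -1.78605869e-04,  3.35967929e-04,
         6.18412451e-01],
       [-3.75229651e-04, -3.16563602e-01,  9.48571212e-01,
        -1.42401462e+02],
       [ 0.00000000e+00,  0.00000000e+00,  0.00000000e+00,
         1.00000000e+00]])}
{'clock': 0.1, 'qpos': array([ 1.27959848e+00,  3.53556402e-01,  1.63405261e+00, -1.46943746e-05,
        1.15520942e+00, -2.44606458e-03]), 'qvel': array([ 1.39062567e-04, -2.48511278e-04, -1.13128237e-03, -3.89376243e-04,
        1.04803968e-03, -1.73687132e-05]), 'joint_efforts': array([ 1.64291141e-04, -6.06357336e+01, -3.42816532e+01, -1.99769084e-05,
        3.95122086e-03, -1.08201256e-06]), 'eef_pos': array([177.88244036, 598.70842201, 230.65386558]), 'tcp_rot': array([-3.14036685e+00,  1.04379303e-05,  2.85284681e+00]), 'contact_force': array([ 0.03401134, -0.8745107 ,  0.37000677]), 'wrist_torque': array([-0.00231603,  0.01335822,  0.04645034]), 'opening': 1.0006825532191168}
```

View pics/top0.png

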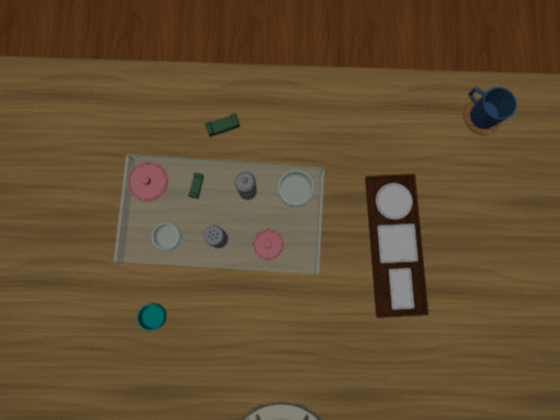

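View pics/side0.png

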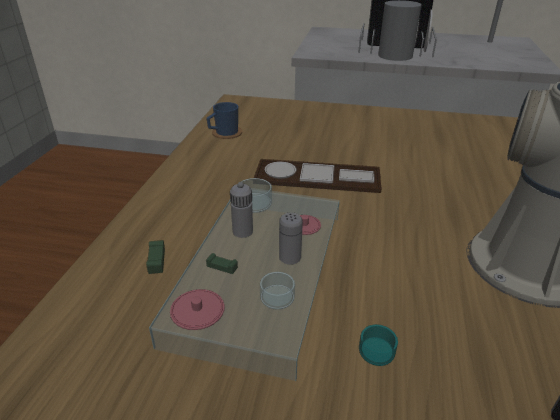

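Top view: large lid (148,182), small rest (196,185), mill (245,183), large ramekin (296,188), small ramekin (166,237), shaker (214,237) and small lid (268,244). The larger rest (222,125) and the turquoise cup are on the counter. Dishes on the tray: round (394,201), square (397,243), long (401,288).

```bash
cat > h.py <<'E'
from rig import r
import numpy as np, cv2
from scipy.spatial.transform import Rotation as Ro
def cam(name,s=None):
    m=r.camera_model(name); K=np.array([[m['fx'],0,m['cx']],[0,m['fy'],m['cy']],[0,0,1]])
    if name!='wrist': Rc=m['R'].T; return K,Rc,-Rc@m['t']
    s=s or r.sense(); T=Ro.from_euler('xyz',s['tcp_rot']).as_matrix(); H=m['hand_eye']
    return K,T@H[:3,:3],T@H[:3,3]+s['eef_pos']
def plane(uv,z,c):
    K,Rc,o=c; uv=np.atleast_2d(np.asarray(uv,float))
    d=(Rc@np.linalg.inv(K)@np.c_[uv,np.ones(len(uv))].T).T
    return o+d*((z-o[2])/d[:,2])[:,None]
def cloud(d,c):
    K,Rc,o=c; v,u=np.indices(d.shape)
    p=np.stack([(u-K[0,2])/K[0,0]*d,(v-K[1,2])/K[1,1]*d,d],-1)
    w=p@Rc.T+o; w[d==0]=np.nan; return w
def rect(mask,z,c):
    cn=max(cv2.findContours(mask.astype(np.uint8),cv2.RETR_EXTERNAL,cv2.CHAIN_APPROX_NONE)[0],key=cv2.contourArea)[:,0]
    return cv2.minAreaRect(plane(cn,z,c)[:,:2].astype(np.float32))
def shot(name,fn):
    s=r.sense(); p,d=r.grab_frame(name); cv2.imwrite('pics/'+fn,p[:,:,::-1]); return s,p,d,cam(name,s)
E
cat > a.py <<'E'
from h import *
Z=dict(pepper_mill=158,ramekin=91,lid=59,chopstick_rest=73,round_dish=17,square_dish=17,long_dish=17,shaker=153,large_ramekin=101,large_lid=59)
for n in ("top","side"):
    s,p,d,c=shot(n,n+"1.png"); w=cloud(d,c)
    for q in Z:
        for e in r.cut_out(q,n)[:4]:
            m=e['mask']
            if m.sum()<20: continue
            b=rect(m,Z[q],c); a=w[m]
            print(n,q,round(e['confidence'],2),e['bbox'],'rect',np.round(b[0]),np.round(b[1]),round(b[2]),'med',np.round(np.nanmedian(a,0)),'z90',np.round(np.nanpercentile(a[:,2],[5,95])))
        if n=='top':print('   o',[(round(e['confidence'],2),np.round(e['location'])) for e in r.place_of(q,n)[:3]])
E
python3 a.py
```

```text
top pepper_mill 0.57 [232.8, 171.7, 257.6, 198.9] rect [601.  89.] [58. 42.] 26 med [601.  91. 164.] z90 [ 81. 175.]
   o [(0.65, array([191., 247.]))]
top ramekin 0.81 [153.1, 223.3, 183.2, 249.1] rect [495. 267.] [60. 65.] 1 med [497. 273.  65.] z90 [60. 94.]
top ramekin 0.72 [134.7, 303.8, 165.1, 330.9] rect [319. 291.] [59. 64.] 47 med [313. 311.  11.] z90 [ 4. 39.]
   o [(0.96, array([239., 166.])), (0.96, array([317., 155.]))]
top lid 0.94 [252.6, 228.9, 282.9, 260.9] rect [484.  41.] [69. 69.] 2 med [483.  41.  61.] z90 [58. 78.]
   o []
top chopstick_rest 0.57 [186.2, 172.7, 205.6, 200.1] rect [616. 211.] [29. 63.] 81 med [618. 211.  71.] z90 [56. 78.]
top chopstick_rest 0.55 [203.4, 113.0, 237.7, 135.1] rect [762. 157.] [38. 77.] 20 med [780. 164.  23.] z90 [ 7. 30.]
   o [(0.79, array([187., 197.])), (0.61, array([125., 222.]))]
top round_dish 0.65 [377.4, 184.5, 411.5, 220.2] rect [ 601. -263.] [87. 87.] 1 med [ 602. -264.   15.] z90 [11. 19.]
   o [(0.56, array([204., 393.]))]
top square_dish 0.74 [377.8, 225.0, 418.7, 261.9] rect [ 498. -269.] [90. 91.] 4 med [ 498. -270
[... 1467 characters left out ...]
opstick_rest 0.74 [204.2, 252.1, 237.0, 273.5] rect [613. 219.] [39. 66.] 79 med [615. 217.  70.] z90 [57. 75.]
side round_dish 0.84 [263.4, 162.0, 297.7, 179.3] rect [ 598. -259.] [82. 92.] 12 med [ 600. -268.   15.] z90 [12. 19.]
side square_dish 0.77 [299.4, 164.4, 336.1, 182.5] rect [ 498. -266.] [ 89. 102.] 4 med [ 499. -267.   14.] z90 [12. 18.]
side long_dish 0.69 [341.2, 170.2, 375.3, 181.9] rect [ 390. -274.] [93. 65.] 4 med [ 389. -277.   14.] z90 [11. 18.]
side shaker 0.65 [276.7, 210.0, 304.1, 264.5] rect [485. 211.] [ 43. 154.] 10 med [492. 171. 115.] z90 [ 59. 153.]
side large_lid 0.67 [168.1, 286.3, 223.8, 330.7] rect [625. 327.] [91. 94.] 12 med [622. 332.  60.] z90 [58. 72.]
```

Request:
move_arm([
  {"rz":-8.28},
  {"rz":-8.28},
  {"tx":-3.0,"ty":-3.6},
  {"tx":-3.0,"ty":-3.6},
  {"tx":-3.0,"ty":-3.6},
  {"tx":-3.0,"ty":-3.6},
  {"tx":-3.0,"ty":-3.6},
  {"tx":-3.0,"ty":-3.6},
  {"tx":-3.0,"ty":-3.6},
  {"tx":-3.0,"ty":-3.6},
  {"tx":-3.0,"ty":-3.6},
  {"tx":-3.0,"ty":-3.6},
])

```text
invalid input
```

Request:
move_arm([
  {"tx":-3.0,"ty":-3.6},
  {"tx":-3.0,"ty":-3.6},
  {"tx":-3.0,"ty":-3.6},
  {"tx":-3.0,"ty":-3.6},
  {},
  {},
  {},
])

```text
invalid input
```

Request:
move_arm([
  {"tx":0,"ty":0,"tz":0,"rx":0,"ry":0,"rz":-8.28,"gripper":1},
  {"tx":0,"ty":0,"tz":0,"rx":0,"ry":0,"rz":-8.28,"gripper":1},
])

```text
clock: 1.95
eef_pos: [178.0, 599.1, 231.3]
tcp_rot: [-3.142, 0.0, -3.136]
contact_force: [0.5, -0.3, 0.5]
opening: 0.997
```

Request:
move_arm([
  {"tx":-3.0,"ty":-3.6,"tz":0,"gripper":1},
])

```text
invalid input
```

Request:
move_arm([
  {"tx":-3.0,"ty":-3.6,"tz":0,"rx":0,"ry":0,"rz":0,"gripper":1},
  {"tx":-3.0,"ty":-3.6,"tz":0,"rx":0,"ry":0,"rz":0,"gripper":1},
  {"tx":-3.0,"ty":-3.6,"tz":0,"rx":0,"ry":0,"rz":0,"gripper":1},
  {"tx":-3.0,"ty":-3.6,"tz":0,"rx":0,"ry":0,"rz":0,"gripper":1},
  {"tx":-3.0,"ty":-3.6,"tz":0,"rx":0,"ry":0,"rz":0,"gripper":1},
  {"tx":-3.0,"ty":-3.6,"tz":0,"rx":0,"ry":0,"rz":0,"gripper":1},
  {"tx":-3.0,"ty":-3.6,"tz":0,"rx":0,"ry":0,"rz":0,"gripper":1},
  {"tx":-3.0,"ty":-3.6,"tz":0,"rx":0,"ry":0,"rz":0,"gripper":1},
  {"tx":-3.0,"ty":-3.6,"tz":0,"rx":0,"ry":0,"rz":0,"gripper":1},
  {"tx":-3.0,"ty":-3.6,"tz":0,"rx":0,"ry":0,"rz":0,"gripper":1},
  {"tx":-3.0,"ty":-3.6,"tz":0,"rx":0,"ry":0,"rz":0,"gripper":1},
  {"tx":-3.0,"ty":-3.6,"tz":0,"rx":0,"ry":0,"rz":0,"gripper":1},
])

```text
clock: 3.15
eef_pos: [539.2, 165.5, 231.5]
tcp_rot: [3.141, 0.001, -3.142]
contact_force: [0.4, 0.6, 0.7]
opening: 1.001
```

Request:
move_arm([
  {"tx":-3.0,"ty":-3.6,"tz":0,"rx":0,"ry":0,"rz":0,"gripper":1},
  {"tx":-3.0,"ty":-3.6,"tz":0,"rx":0,"ry":0,"rz":0,"gripper":1},
  {"tx":0,"ty":0,"tz":0,"rx":0,"ry":0,"rz":0,"gripper":1},
  {"tx":0,"ty":0,"tz":0,"rx":0,"ry":0,"rz":0,"gripper":1},
  {"tx":0,"ty":0,"tz":0,"rx":0,"ry":0,"rz":0,"gripper":1},
])

```text
clock: 3.65
eef_pos: [597.4, 95.8, 231.1]
tcp_rot: [3.141, -0.001, -3.141]
contact_force: [-0.3, 0.1, 0.5]
opening: 0.999
```

```bash
cat > w.py <<'E'
from h import *
import sys
# args: file, then query:z pairs
s,p,d,c=shot('wrist',sys.argv[1]); w=cloud(d,c); print(s['clock'],np.round(s['eef_pos'],1),np.round(s['tcp_rot'],3))
for a in sys.argv[2:]:
    q,z=a.split(':'); z=float(z)
    for e in r.cut_out(q,'wrist')[:3]:
        m=e['mask']
        if m.sum()<20: continue
        b=rect(m,z,c); a=w[m]
        print(q,round(e['confidence'],2),np.round(e['bbox']),'rect',np.round(b[0],1),np.round(b[1],1),round(b[2],1),'med',np.round(np.nanmedian(a,0)),'z',np.round(np.nanpercentile(a[:,2],[5,95])))
        t=a[np.abs(a[:,2]-z)<5]
        if len(t)>10: print('   slice',len(t),np.round((t.min(0)+t.max(0))/2,1),np.round(np.ptp(t,axis=0),1))
    print('   o',q,[(round(e['confidence'],2),np.round(e['location'])) for e in r.place_of(q,'wrist')[:3]])
E
python3 w.py w1.png pepper_mill:158
```

```text
3.65 [597.4  95.8 231.1] [ 3.141e+00 -1.000e-03 -3.141e+00]
pepper_mill 0.73 [250. 184. 307. 261.] rect [596.7  93.7] [65.2 43.8] 0.0 med [597.  94. 162.] z [ 76. 174.]
   slice 703 [607.5  93.6 158. ] [43.4 44.3 10. ]
   o pepper_mill [(0.7, array([200., 278.]))]
```

```bash
python3 - <<'E'
from h import *
c=cam('wrist'); print(plane([278,200],55,c))
for n in('top','side'):
    c=cam(n); w=cloud(np.load(f'pics/{n}0.npy'),c).reshape(-1,3)
    for lo,hi in((153,160),(174,182)):
        t=w[(abs(w[:,0]-605)<40)&(abs(w[:,1]-93)<40)&(w[:,2]>lo)&(w[:,2]<hi)]; print(n,lo,len(t),(t.min(0)+t.max(0))/2,np.ptp(t,axis=0))
    print(n,plane([247,191],55,c) if n=='top' else '')
E
```

```text
[[607.18078623  94.2268267   55.        ]]
top 153 35 [609.42187008  93.39871515 156.68358036] [42.94924942 44.42186657  6.54311368]
top 174 26 [608.61696536  93.29514826 177.62970859] [11.23351859 12.35205066  7.13667754]
top [[607.82060254  94.00088889  55.        ]]
side 153 80 [607.87337854  99.97753211 156.50196817] [41.97909715 31.70844193  6.87723846]
side 174 18 [608.01895835  94.79039566 176.79740369] [ 9.47509085 10.62480835  5.12062514]
side
```

View pics/w1.png

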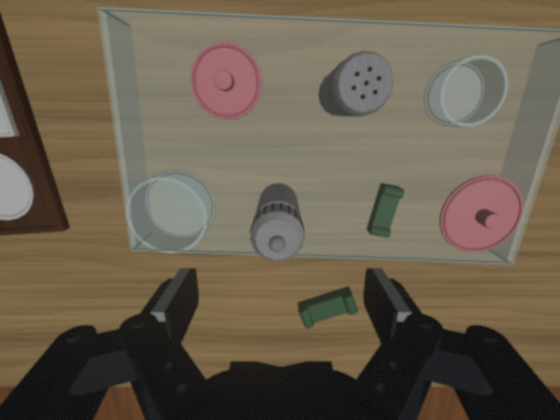

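Wrist view: mill stands upright at (277,225) in the wrist image, knob at (277,244), centre ≈ (608, 93.8). I'll descend and grip its ribbed top.

Request:
move_arm([
  {"tx":-0.5,"ty":-0.1,"tz":1.0,"rx":0,"ry":0,"rz":0,"gripper":1},
  {"tx":-0.5,"ty":0,"tz":2.0,"rx":0,"ry":0,"rz":0,"gripper":1},
  {"tx":0,"ty":0,"tz":2.5,"rx":0,"ry":0,"rz":0,"gripper":1},
  {"tx":0,"ty":0,"tz":2.5,"rx":0,"ry":0,"rz":0,"gripper":1},
  {"tx":0,"ty":0,"tz":2.0,"rx":0,"ry":0,"rz":0,"gripper":1},
  {"tx":0,"ty":0,"tz":0.9,"rx":0,"ry":0,"rz":0,"gripper":1},
  {"tx":0,"ty":0,"tz":0,"rx":0,"ry":0,"rz":0,"gripper":0.5},
  {"tx":0,"ty":0,"tz":0,"rx":0,"ry":0,"rz":0,"gripper":0.2},
  {"tx":0,"ty":0,"tz":0,"rx":0,"ry":0,"rz":0,"gripper":0},
  {"tx":0,"ty":0,"tz":0,"rx":0,"ry":0,"rz":0,"gripper":-0.2},
  {"tx":0,"ty":0,"tz":0,"rx":0,"ry":0,"rz":0,"gripper":-0.5},
  {"tx":0,"ty":0,"tz":0,"rx":0,"ry":0,"rz":0,"gripper":-0.5},
], squeeze=40)

```text
clock: 5.0
eef_pos: [609.0, 94.3, 123.6]
tcp_rot: [3.141, 0.002, -3.141]
contact_force: [-0.9, -1.1, 6.5]
opening: 0.497
```

Request:
move_arm([
  {"tx":0,"ty":0,"tz":0,"rx":0,"ry":0,"rz":0,"gripper":-0.5},
  {"tx":0,"ty":0,"tz":0,"rx":0,"ry":0,"rz":0,"gripper":-0.5},
  {"tx":0,"ty":0,"tz":-0.3,"rx":0,"ry":0,"rz":0,"gripper":-0.5},
  {"tx":0,"ty":0,"tz":-0.7,"rx":0,"ry":0,"rz":0,"gripper":-0.5},
  {"tx":0,"ty":0,"tz":-1.0,"rx":0,"ry":0,"rz":0,"gripper":-0.5},
])

```text
clock: 5.5
eef_pos: [607.5, 94.2, 142.3]
tcp_rot: [-3.141, -0.001, -3.141]
contact_force: [-0.3, -0.4, -2.1]
opening: 0.495
```

Request:
move_arm([
  {"tx":0,"ty":0,"tz":-2.0,"rx":0,"ry":0,"rz":0,"gripper":-0.5},
  {"tx":0,"ty":-0.5,"tz":-2.0,"rx":0,"ry":0,"rz":0,"gripper":-0.5},
  {"tx":0,"ty":-1.5,"tz":-1.0,"rx":0,"ry":0,"rz":0,"gripper":-0.5},
  {"tx":0,"ty":-3.0,"tz":0,"rx":0,"ry":0,"rz":0,"gripper":-0.5},
  {"tx":0.1,"ty":-4.0,"tz":0,"rx":0,"ry":0,"rz":0,"gripper":-0.5},
  {"tx":0.1,"ty":-4.5,"tz":0,"rx":0,"ry":0,"rz":0,"gripper":-0.5},
  {"tx":0.1,"ty":-4.5,"tz":0,"rx":0,"ry":0,"rz":0,"gripper":-0.5},
  {"tx":0.1,"ty":-4.5,"tz":0,"rx":0,"ry":0,"rz":0,"gripper":-0.5},
  {"tx":0.1,"ty":-4.5,"tz":0,"rx":0,"ry":0,"rz":0,"gripper":-0.5},
  {"tx":0.1,"ty":-4.0,"tz":0,"rx":0,"ry":0,"rz":0,"gripper":-0.5},
  {"tx":0,"ty":-3.0,"tz":0,"rx":0,"ry":0,"rz":0,"gripper":-0.5},
  {"tx":0,"ty":-1.5,"tz":0,"rx":0,"ry":0,"rz":0,"gripper":-0.5},
])

```text
clock: 6.7
eef_pos: [601.3, -264.2, 192.3]
tcp_rot: [-3.141, -0.0, 3.139]
contact_force: [0.3, 0.5, -2.4]
opening: 0.498
```

Request:
move_arm([
  {"tx":0,"ty":-0.3,"tz":0,"rx":0,"ry":0,"rz":0,"gripper":-0.5},
  {"tx":0,"ty":0,"tz":0,"rx":0,"ry":0,"rz":0,"gripper":-0.5},
  {"tx":0,"ty":0,"tz":0,"rx":0,"ry":0,"rz":0,"gripper":-0.5},
])

```text
clock: 7.0
eef_pos: [602.1, -262.5, 192.2]
tcp_rot: [3.141, -0.0, -3.14]
contact_force: [-0.2, -0.3, -1.8]
opening: 0.5
```

```bash
python3 w.py w2.png pepper_mill:215 round_dish:17 square_dish:17 long_dish:17
```

```text
7.0 [ 602.1 -262.5  192.2] [ 3.141 -0.    -3.14 ]
pepper_mill 0.7 [232. 198. 331. 353.] rect [ 594.9 -261.7] [81.2 46.9] 0.0 med [ 588. -262.  230.] z [151. 243.]
   slice 794 [ 586.1 -261.2  215. ] [15.6 41.4 10. ]
   o pepper_mill [(0.91, array([225., 280.]))]
round_dish 0.89 [241. 150. 319. 215.] rect [ 592.4 -262.2] [87.5 72. ] 87.8 med [ 591. -262.   13.] z [12. 17.]
   slice 3326 [ 593.  -262.7   15.4] [73.2 87.5  6.9]
   o round_dish [(0.68, array([186., 282.]))]
square_dish 0.58 [227.  38. 321. 138.] rect [ 497.1 -270.1] [90.1 89.5] 4.1 med [ 493. -270.   13.] z [12. 17.]
   slice 7404 [ 496.9 -269.7   15.5] [94.4 93.4  7.1]
   o square_dish [(0.72, array([ 90., 274.])), (0.53, array([184., 279.]))]
long_dish 0.71 [237.   2. 296.  25.] rect [ 428.8 -274.7] [21.  53.2] 0.1 med [ 427. -276.   13.] z [11. 17.]
   slice 1204 [ 427.3 -275.2   15.6] [21.1 52.6  7.1]
   o long_dish []
```

View pics/w2.png

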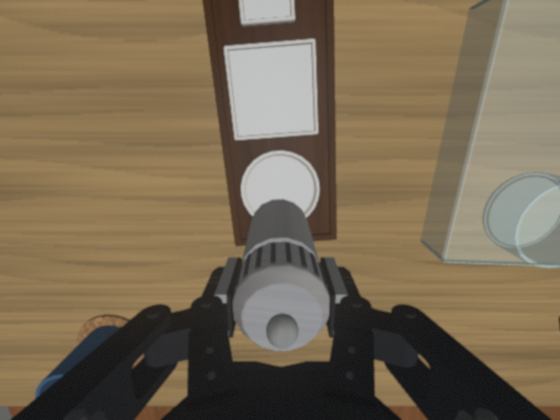

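Request:
move_arm([
  {"tx":0,"ty":0,"tz":1.0,"rx":0,"ry":0,"rz":0,"gripper":-0.5},
  {"tx":0,"ty":0,"tz":2.0,"rx":0,"ry":0,"rz":0,"gripper":-0.5},
  {"tx":0,"ty":0,"tz":2.5,"rx":0,"ry":0,"rz":0,"gripper":-0.5},
  {"tx":0,"ty":0,"tz":2.3,"rx":0,"ry":0,"rz":0,"gripper":-0.5},
  {"tx":0,"ty":0,"tz":1.6,"rx":0,"ry":0,"rz":0,"gripper":-0.5},
  {"tx":0,"ty":0,"tz":0.8,"rx":0,"ry":0,"rz":0,"gripper":-0.5},
  {"tx":0,"ty":0,"tz":0.4,"rx":0,"ry":0,"rz":0,"gripper":-0.5},
  {"tx":0,"ty":0,"tz":0.2,"rx":0,"ry":0,"rz":0,"gripper":-0.5},
  {"tx":0,"ty":0,"tz":0.1,"rx":0,"ry":0,"rz":0,"gripper":-0.5},
  {"tx":0,"ty":0,"tz":0,"rx":0,"ry":0,"rz":0,"gripper":-0.5},
])

```text
clock: 8.45
eef_pos: [602.6, -264.0, 84.0]
tcp_rot: [-3.141, 0.001, -3.141]
contact_force: [-0.9, -0.0, -1.9]
opening: 0.496
```

Request:
move_arm([
  {"tx":0,"ty":0,"tz":0.05,"rx":0,"ry":0,"rz":0,"gripper":-0.5},
  {"tx":0,"ty":0,"tz":0.05,"rx":0,"ry":0,"rz":0,"gripper":-0.5},
  {"tx":0,"ty":0,"tz":0,"rx":0,"ry":0,"rz":0,"gripper":-0.5},
])

```text
clock: 8.75
eef_pos: [602.3, -263.8, 82.5]
tcp_rot: [-3.141, 0.0, -3.141]
contact_force: [-0.1, 0.4, -3.0]
opening: 0.498
```

Request:
move_arm([
  {"tx":0,"ty":0,"tz":0.05,"rx":0,"ry":0,"rz":0,"gripper":-0.5},
  {"tx":0,"ty":0,"tz":0.05,"rx":0,"ry":0,"rz":0,"gripper":-0.5},
  {"tx":0,"ty":0,"tz":0,"rx":0,"ry":0,"rz":0,"gripper":-0.5},
])

```text
clock: 9.05
eef_pos: [602.4, -263.9, 81.7]
tcp_rot: [-3.141, 0.0, -3.141]
contact_force: [-0.7, -0.2, 2.1]
opening: 0.501
```

Request:
move_arm([
  {"tx":0,"ty":0,"tz":0,"rx":0,"ry":0,"rz":0,"gripper":0.05},
  {"tx":0,"ty":0,"tz":0,"rx":0,"ry":0,"rz":0,"gripper":0.15},
  {"tx":0,"ty":0,"tz":0,"rx":0,"ry":0,"rz":0,"gripper":0.4},
  {"tx":0,"ty":0,"tz":0,"rx":0,"ry":0,"rz":0,"gripper":0.6},
  {"tx":0,"ty":0,"tz":0,"rx":0,"ry":0,"rz":0,"gripper":0.6},
  {"tx":0,"ty":0,"tz":-0.5,"rx":0,"ry":0,"rz":0,"gripper":0.6},
  {"tx":0,"ty":0,"tz":-1.5,"rx":0,"ry":0,"rz":0,"gripper":0.6},
  {"tx":0,"ty":0,"tz":-3,"rx":0,"ry":0,"rz":0,"gripper":0.6},
  {"tx":0,"ty":0,"tz":-4,"rx":0,"ry":0,"rz":0,"gripper":1},
  {"tx":0,"ty":0,"tz":-4,"rx":0,"ry":0,"rz":0,"gripper":1},
  {"tx":0,"ty":0,"tz":-2,"rx":0,"ry":0,"rz":0,"gripper":1},
])

```text
clock: 10.15
eef_pos: [603.7, -264.4, 236.9]
tcp_rot: [-3.139, 0.006, -3.141]
contact_force: [-0.3, -0.0, 0.2]
opening: 1.005
```

Request:
move_arm([
  {"tx":0.5,"ty":2,"tz":0,"rx":0,"ry":0,"rz":0,"gripper":1},
  {"tx":0.9,"ty":4.5,"tz":0,"rx":0,"ry":0,"rz":0,"gripper":1},
  {"tx":0.9,"ty":4.8,"tz":0,"rx":0,"ry":0,"rz":0,"gripper":1},
  {"tx":0.9,"ty":4.8,"tz":0,"rx":0,"ry":0,"rz":0,"gripper":1},
  {"tx":0.9,"ty":4.8,"tz":0,"rx":0,"ry":0,"rz":0,"gripper":1},
  {"tx":0.9,"ty":4.8,"tz":0,"rx":0,"ry":0,"rz":0,"gripper":1},
  {"tx":0.9,"ty":4.8,"tz":0,"rx":0,"ry":0,"rz":0,"gripper":1},
  {"tx":0.9,"ty":4.8,"tz":0,"rx":0,"ry":0,"rz":0,"gripper":1},
  {"tx":0.9,"ty":4.8,"tz":0,"rx":0,"ry":0,"rz":0,"gripper":1},
  {"tx":0.9,"ty":4.8,"tz":0,"rx":0,"ry":0,"rz":0,"gripper":1},
  {"tx":0.9,"ty":4.8,"tz":0,"rx":0,"ry":0,"rz":0,"gripper":1},
  {"tx":0.9,"ty":3.0,"tz":0,"rx":0,"ry":0,"rz":0,"gripper":1},
])

```text
clock: 11.35
eef_pos: [496.2, 266.4, 231.2]
tcp_rot: [3.141, -0.0, -3.14]
contact_force: [-1.4, -0.9, -0.3]
opening: 1.002
```

Request:
move_arm([
  {"tx":0.3,"ty":0.2,"tz":2,"rx":0,"ry":0,"rz":0,"gripper":1},
  {"tx":0,"ty":0,"tz":0,"rx":0,"ry":0,"rz":0,"gripper":1},
  {"tx":0,"ty":0,"tz":0,"rx":0,"ry":0,"rz":0,"gripper":1},
  {"tx":0,"ty":0,"tz":0,"rx":0,"ry":0,"rz":0,"gripper":1},
])

```text
clock: 11.75
eef_pos: [495.3, 264.7, 211.9]
tcp_rot: [3.141, 0.0, 3.141]
contact_force: [-0.6, -0.7, 0.7]
opening: 0.999
```

```bash
python3 w.py w3.png ramekin:91 shaker:153; python3 - <<'E'
from h import *
c=cam('wrist'); 
for e in r.place_of('ramekin','wrist')[:2]: print(plane(e['location'][::-1],55,c))
s,p,d,c=shot('top','t2.png'); w=cloud(d,c).reshape(-1,3)
for lo,hi in((111,119),(130,140)):
    t=w[(abs(w[:,0]-602)<40)&(abs(w[:,1]+263)<40)&(w[:,2]>lo)&(w[:,2]<hi)]; print(lo,len(t),(t.min(0)+t.max(0))/2,np.ptp(t,axis=0))
E
```

```text
11.75 [495.3 264.7 211.9] [3.141 0.    3.141]
ramekin 0.73 [254. 166. 322. 234.] rect [492.1 270.6] [65.7 60.8] 6.3 med [499. 271.  62.] z [60. 91.]
   slice 944 [494.3 271.2  89.3] [60.3 60.6  6.6]
ramekin 0.69 [290.   0. 359.  46.] rect [344.4 299.7] [50.3 30.6] 90.0 med [320. 308.   7.] z [ 5. 36.]
   o ramekin [(0.95, array([ 14., 322.])), (0.65, array([191., 288.]))]
shaker 0.95 [113. 176. 199. 249.] rect [480.6 172.2] [41.1 74.8] 41.4 med [486. 166. 147.] z [ 71. 153.]
   slice 2038 [492.9 157.3 151.1] [39.4 39.7  6.3]
   o shaker [(0.67, array([195., 177.]))]
[[328.30667307 302.07292041  55.        ]]
[[490.14397653 274.00263097  55.        ]]
111 52 [ 601.60877747 -262.23545436  115.24116837] [43.55079925 39.74608514  7.46202287]
130 26 [ 602.84851374 -264.62514597  134.26793895] [11.33758127 12.17469756  7.67250014]
```

View pics/w3.png

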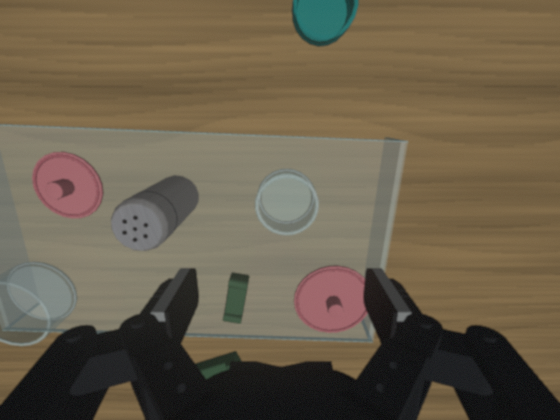

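```bash
python3 - <<'E'
from h import *
c=cam('wrist'); print(plane([[287.5,203],[256,203],[319,203],[287,235]],90,c))
E
```

```text
[[492.29846851 272.32138963  90.        ]
 [492.2820018  242.37475837  90.        ]
 [492.31493692 302.2711299   90.        ]
 [525.23493798 272.06277962  90.        ]]
```

Request:
move_arm([
  {"tx":0.1,"ty":0.7,"tz":1,"rx":0,"ry":0,"rz":0,"gripper":1},
  {"tx":0,"ty":0,"tz":2.5,"rx":0,"ry":0,"rz":0,"gripper":1},
  {"tx":0,"ty":0,"tz":3.5,"rx":0,"ry":0,"rz":0,"gripper":1},
  {"tx":0,"ty":0,"tz":3.5,"rx":0,"ry":0,"rz":0,"gripper":1},
  {"tx":0,"ty":0,"tz":2.5,"rx":0,"ry":0,"rz":0,"gripper":1},
  {"tx":0,"ty":0,"tz":1.5,"rx":0,"ry":0,"rz":0,"gripper":1},
  {"tx":0,"ty":0,"tz":0.5,"rx":0,"ry":0,"rz":0,"gripper":1},
  {"tx":0,"ty":0,"tz":0,"rx":0,"ry":0,"rz":0,"gripper":0.8},
  {"tx":0,"ty":0,"tz":0,"rx":0,"ry":0,"rz":0,"gripper":0.6},
  {"tx":0,"ty":0,"tz":0,"rx":0,"ry":0,"rz":0,"gripper":0.4},
  {"tx":0,"ty":0,"tz":0,"rx":0,"ry":0,"rz":0,"gripper":0.1},
  {"tx":0,"ty":0,"tz":0,"rx":0,"ry":0,"rz":0,"gripper":0},
], squeeze=30)

```text
clock: 13.3
eef_pos: [495.0, 272.7, 62.9]
tcp_rot: [3.14, 0.002, -3.141]
contact_force: [-1.2, -0.3, 6.5]
opening: 0.72
```

Request:
move_arm([
  {"tx":0,"ty":0,"tz":0,"rx":0,"ry":0,"rz":0,"gripper":0},
  {"tx":0,"ty":0,"tz":0,"rx":0,"ry":0,"rz":0,"gripper":0},
  {"tx":0,"ty":0,"tz":-0.3,"rx":0,"ry":0,"rz":0,"gripper":0},
  {"tx":0,"ty":0,"tz":-0.7,"rx":0,"ry":0,"rz":0,"gripper":0},
  {"tx":0,"ty":0,"tz":-2,"rx":0,"ry":0,"rz":0,"gripper":0},
  {"tx":0,"ty":0,"tz":-3,"rx":0,"ry":0,"rz":0,"gripper":0},
  {"tx":0,"ty":0,"tz":-3,"rx":0,"ry":0,"rz":0,"gripper":0},
  {"tx":0,"ty":0,"tz":-3,"rx":0,"ry":0,"rz":0,"gripper":0},
  {"tx":0,"ty":0,"tz":0,"rx":0,"ry":0,"rz":0,"gripper":0},
])

```text
clock: 14.2
eef_pos: [496.4, 273.4, 186.0]
tcp_rot: [3.138, 0.007, -3.141]
contact_force: [0.9, 0.6, -1.1]
opening: 0.715
```

Request:
move_arm([
  {"tx":0,"ty":-2,"tz":-0.5,"rx":0,"ry":0,"rz":0,"gripper":0},
  {"tx":0,"ty":-4,"tz":-0.5,"rx":0,"ry":0,"rz":0,"gripper":0},
  {"tx":-0.1,"ty":-4.8,"tz":0,"rx":0,"ry":0,"rz":0,"gripper":0},
  {"tx":-0.1,"ty":-4.8,"tz":0,"rx":0,"ry":0,"rz":0,"gripper":0},
  {"tx":-0.1,"ty":-4.8,"tz":0,"rx":0,"ry":0,"rz":0,"gripper":0},
  {"tx":0,"ty":-4.8,"tz":0,"rx":0,"ry":0,"rz":0,"gripper":0},
  {"tx":0,"ty":-4.8,"tz":0,"rx":0,"ry":0,"rz":0,"gripper":0},
  {"tx":0,"ty":-4.8,"tz":0,"rx":0,"ry":0,"rz":0,"gripper":0},
  {"tx":0,"ty":-4.8,"tz":0,"rx":0,"ry":0,"rz":0,"gripper":0},
  {"tx":0,"ty":-4.8,"tz":0,"rx":0,"ry":0,"rz":0,"gripper":0},
  {"tx":0,"ty":-4.8,"tz":0,"rx":0,"ry":0,"rz":0,"gripper":0},
  {"tx":0,"ty":-3,"tz":0,"rx":0,"ry":0,"rz":0,"gripper":0},
])

```text
clock: 15.4
eef_pos: [496.5, -252.8, 190.9]
tcp_rot: [-3.141, -0.0, 3.14]
contact_force: [0.6, 0.4, -0.9]
opening: 0.722
```

Request:
move_arm([
  {"tx":0,"ty":-1.5,"tz":0,"rx":0,"ry":0,"rz":0,"gripper":0},
  {"tx":0,"ty":-0.5,"tz":0,"rx":0,"ry":0,"rz":0,"gripper":0},
  {"tx":0,"ty":0,"tz":0,"rx":0,"ry":0,"rz":0,"gripper":0},
  {"tx":0,"ty":0,"tz":0,"rx":0,"ry":0,"rz":0,"gripper":0},
])

```text
clock: 15.8
eef_pos: [497.1, -268.4, 191.1]
tcp_rot: [3.141, -0.001, -3.141]
contact_force: [1.2, -0.5, -1.1]
opening: 0.718
```

```bash
python3 w.py w4.png ramekin:221 square_dish:17 long_dish:17
```

```text
15.8 [ 497.1 -268.4  191.1] [ 3.141e+00 -1.000e-03 -3.141e+00]
ramekin 0.94 [216. 216. 350. 350.] rect [ 490.3 -266.4] [59.2 68.7] 72.4 med [ 504. -268.  203.] z [188. 219.]
   slice 3631 [ 496.5 -267.7  218.4] [61.4 60.9  4.8]
   o ramekin [(0.75, array([260., 280.]))]
square_dish 0.96 [236. 148. 320. 227.] rect [ 495.6 -270.2] [89.1 89.8] 3.3 med [ 490. -270.   13.] z [12. 17.]
   slice 5016 [ 495.3 -270.5   15.3] [90.3 93.7  6.7]
   o square_dish [(0.95, array([190., 277.]))]
long_dish 0.56 [238.  35. 300. 138.] rect [ 389.3 -277.6] [93.4 51.6] 4.2 med [ 386. -278.   13.] z [12. 17.]
   slice 4566 [ 388.7 -277.8   15.6] [96.1 57.3  7.1]
   o long_dish [(0.57, array([ 88., 268.]))]
```

View pics/w4.png

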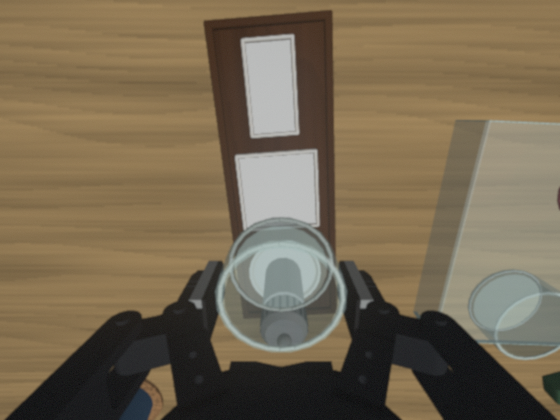

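Request:
move_arm([
  {"tx":0,"ty":-0.2,"tz":1,"rx":0,"ry":0,"rz":0,"gripper":0},
  {"tx":0,"ty":0,"tz":2.5,"rx":0,"ry":0,"rz":0,"gripper":0},
  {"tx":0,"ty":0,"tz":3.5,"rx":0,"ry":0,"rz":0,"gripper":0},
  {"tx":0,"ty":0,"tz":3.5,"rx":0,"ry":0,"rz":0,"gripper":0},
  {"tx":0,"ty":0,"tz":3,"rx":0,"ry":0,"rz":0,"gripper":0},
  {"tx":0,"ty":0,"tz":1.8,"rx":0,"ry":0,"rz":0,"gripper":0},
  {"tx":0,"ty":0,"tz":0.8,"rx":0,"ry":0,"rz":0,"gripper":0},
  {"tx":0,"ty":0,"tz":0.5,"rx":0,"ry":0,"rz":0,"gripper":0},
  {"tx":0,"ty":0,"tz":0.2,"rx":0,"ry":0,"rz":0,"gripper":0},
  {"tx":0,"ty":0,"tz":0,"rx":0,"ry":0,"rz":0,"gripper":0},
  {"tx":0,"ty":0,"tz":0,"rx":0,"ry":0,"rz":0,"gripper":0},
])

```text
clock: 17.25
eef_pos: [497.8, -272.1, 24.1]
tcp_rot: [-3.141, 0.001, -3.141]
contact_force: [0.4, -1.0, -1.0]
opening: 0.716
```

Request:
move_arm([
  {"tx":0,"ty":0,"tz":0.05,"rx":0,"ry":0,"rz":0,"gripper":0},
  {"tx":0,"ty":0,"tz":0.05,"rx":0,"ry":0,"rz":0,"gripper":0},
  {"tx":0,"ty":0,"tz":0,"rx":0,"ry":0,"rz":0,"gripper":0},
])

```text
clock: 17.55
eef_pos: [497.3, -271.8, 22.5]
tcp_rot: [-3.141, 0.0, -3.141]
contact_force: [0.7, -0.1, -1.2]
opening: 0.723
```

Request:
move_arm([
  {"tx":0,"ty":0.1,"tz":0.05,"rx":0,"ry":0,"rz":0,"gripper":0},
  {"tx":0,"ty":0,"tz":0.05,"rx":0,"ry":0,"rz":0,"gripper":0},
  {"tx":0,"ty":0,"tz":0,"rx":0,"ry":0,"rz":0,"gripper":0},
])

```text
clock: 17.85
eef_pos: [497.1, -270.7, 21.2]
tcp_rot: [3.141, -0.0, -3.141]
contact_force: [0.6, 0.4, -1.4]
opening: 0.723
```

Request:
move_arm([
  {"tx":0,"ty":0,"tz":0.05,"rx":0,"ry":0,"rz":0,"gripper":0},
  {"tx":0,"ty":0,"tz":0,"rx":0,"ry":0,"rz":0,"gripper":0},
  {"tx":0,"ty":0,"tz":0,"rx":0,"ry":0,"rz":0,"gripper":0},
])

```text
clock: 18.15
eef_pos: [497.2, -270.8, 20.9]
tcp_rot: [3.142, -0.0, -3.141]
contact_force: [-0.7, 1.4, 2.7]
opening: 0.722
```

Contact made. I'll release and rise.

Request:
move_arm([
  {"tx":0,"ty":0,"tz":0,"rx":0,"ry":0,"rz":0,"gripper":0.5},
  {"tx":0,"ty":0,"tz":0,"rx":0,"ry":0,"rz":0,"gripper":0.65},
  {"tx":0,"ty":0,"tz":0,"rx":0,"ry":0,"rz":0,"gripper":0.8},
  {"tx":0,"ty":0,"tz":0,"rx":0,"ry":0,"rz":0,"gripper":0.9},
  {"tx":0,"ty":0,"tz":-0.5,"rx":0,"ry":0,"rz":0,"gripper":0.9},
  {"tx":0,"ty":0,"tz":-1.5,"rx":0,"ry":0,"rz":0,"gripper":0.9},
  {"tx":0,"ty":0,"tz":-3,"rx":0,"ry":0,"rz":0,"gripper":0.9},
  {"tx":0,"ty":0,"tz":-4,"rx":0,"ry":0,"rz":0,"gripper":0.5},
  {"tx":0,"ty":0,"tz":-4,"rx":0,"ry":0,"rz":0,"gripper":0.5},
  {"tx":0,"ty":0,"tz":-4,"rx":0,"ry":0,"rz":0,"gripper":0.5},
  {"tx":0,"ty":2,"tz":-2,"rx":0,"ry":0,"rz":0,"gripper":0.5},
  {"tx":0,"ty":4,"tz":0,"rx":0,"ry":0,"rz":0,"gripper":0.5},
])

```text
clock: 19.35
eef_pos: [499.4, -212.7, 215.9]
tcp_rot: [-3.138, 0.008, 3.139]
contact_force: [0.6, 0.8, -0.5]
opening: 0.752
```

Request:
move_arm([
  {"tx":0.2,"ty":4.8,"tz":0,"rx":0,"ry":0,"rz":0,"gripper":0.2},
  {"tx":0.2,"ty":4.8,"tz":0,"rx":0,"ry":0,"rz":0,"gripper":0.2},
  {"tx":0.2,"ty":4.8,"tz":0,"rx":0,"ry":0,"rz":0,"gripper":0.2},
  {"tx":0.2,"ty":4.8,"tz":0,"rx":0,"ry":0,"rz":0,"gripper":0.2},
  {"tx":0.2,"ty":4,"tz":0,"rx":0,"ry":0,"rz":0,"gripper":0.2},
  {"tx":0.2,"ty":2,"tz":0,"rx":0,"ry":0,"rz":0,"gripper":0.2},
  {"tx":0,"ty":0,"tz":1,"rx":0,"ry":0,"rz":0,"gripper":0},
  {"tx":0,"ty":0,"tz":1,"rx":0,"ry":0,"rz":0,"gripper":0},
  {"tx":0,"ty":0,"tz":0,"rx":0,"ry":0,"rz":0,"gripper":0},
  {"tx":0,"ty":0,"tz":0,"rx":0,"ry":0,"rz":0,"gripper":0},
])

```text
clock: 20.35
eef_pos: [484.9, 40.2, 190.5]
tcp_rot: [-3.141, -0.001, 3.14]
contact_force: [-0.2, 0.2, -0.4]
opening: 0.499
```

```bash
python3 w.py w5.png lid:59; python3 - <<'E'
from h import *
c=cam('wrist'); s,p,d,c=shot('wrist','w5b.png'); w=cloud(d,c).reshape(-1,3)
t=w[(abs(w[:,0]-484)<40)&(abs(w[:,1]-41)<40)&(w[:,2]>72)&(w[:,2]<84)]; print('knob',len(t),(t.min(0)+t.max(0))/2,np.ptp(t,axis=0))
s,p,d,c=shot('top','t3.png'); w=cloud(d,c).reshape(-1,3)
for e in r.cut_out('ramekin','top'): print(round(e['confidence'],2),rect(e['mask'],49,c))
t=w[(abs(w[:,0]-497)<40)&(abs(w[:,1]+270)<40)&(w[:,2]>40)&(w[:,2]<56)]; print('rim',len(t),(t.min(0)+t.max(0))/2,np.ptp(t,axis=0))
E
```

```text
20.35 [484.9  40.2 190.5] [-3.141e+00 -1.000e-03  3.140e+00]
lid 0.77 [248. 167. 316. 233.] rect [482.6  41.8] [69.8 69.8] 45.4 med [480.  41.  59.] z [58. 77.]
   slice 3553 [483.   41.9  59.2] [70.1 70.4  9.6]
   o lid [(0.69, array([203., 283.]))]
knob 293 [483.20857607  41.68923303  75.91464939] [17.5944254  16.81168158  7.73426899]
0.74 ((497.81341552734375, -265.5481872558594), (63.42510986328125, 66.68798828125), 1.2764837741851807)
0.74 ((316.2441711425781, 300.98968505859375), (57.37614059448242, 62.87610626220703), 1.127813696861267)
rim 193 [ 497.78983042 -268.4941214    47.81136284] [59.32664054 61.14546691 15.60677284]
```

View pics/w5.png

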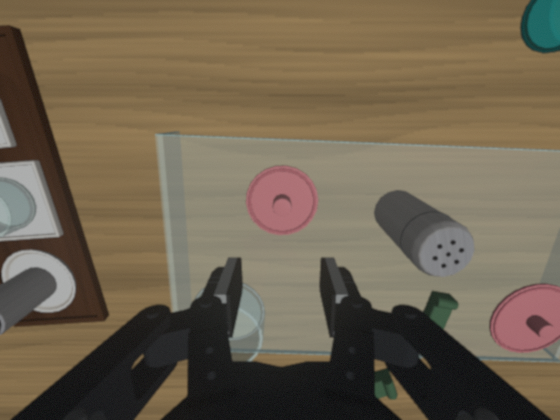

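Request:
move_arm([
  {"tx":0.1,"ty":0.1,"tz":1,"rx":0,"ry":0,"rz":0,"gripper":0},
  {"tx":0.05,"ty":0.05,"tz":2.5,"rx":0,"ry":0,"rz":0,"gripper":-0.2},
  {"tx":0,"ty":0,"tz":3,"rx":0,"ry":0,"rz":0,"gripper":-0.2},
  {"tx":0,"ty":0,"tz":3,"rx":0,"ry":0,"rz":0,"gripper":-0.2},
  {"tx":0,"ty":0,"tz":2,"rx":0,"ry":0,"rz":0,"gripper":-0.2},
  {"tx":0,"ty":0,"tz":1,"rx":0,"ry":0,"rz":0,"gripper":-0.2},
  {"tx":0,"ty":0,"tz":0.3,"rx":0,"ry":0,"rz":0,"gripper":-0.2},
  {"tx":0,"ty":0,"tz":0,"rx":0,"ry":0,"rz":0,"gripper":-0.2},
  {"tx":0,"ty":0,"tz":0,"rx":0,"ry":0,"rz":0,"gripper":-0.2},
])

```text
clock: 21.55
eef_pos: [484.4, 42.8, 63.6]
tcp_rot: [3.141, 0.002, -3.141]
contact_force: [0.1, -0.1, -0.1]
opening: 0.401
```

Request:
move_arm([
  {"tx":0,"ty":0,"tz":0,"rx":0,"ry":0,"rz":0,"gripper":-0.4},
  {"tx":0,"ty":0,"tz":0,"rx":0,"ry":0,"rz":0,"gripper":-0.6},
  {"tx":0,"ty":0,"tz":0,"rx":0,"ry":0,"rz":0,"gripper":-0.8},
  {"tx":0,"ty":0,"tz":0,"rx":0,"ry":0,"rz":0,"gripper":-0.9},
  {"tx":0,"ty":0,"tz":0,"rx":0,"ry":0,"rz":0,"gripper":-0.9},
], squeeze=25)

```text
clock: 22.05
eef_pos: [484.2, 42.7, 63.6]
tcp_rot: [3.141, 0.001, -3.141]
contact_force: [-1.4, 0.3, 5.8]
opening: 0.196
```

Request:
move_arm([
  {"tx":0,"ty":0,"tz":-0.3,"rx":0,"ry":0,"rz":0,"gripper":-0.9},
  {"tx":0,"ty":0,"tz":-0.7,"rx":0,"ry":0,"rz":0,"gripper":-0.9},
  {"tx":0,"ty":0,"tz":-2,"rx":0,"ry":0,"rz":0,"gripper":-0.9},
  {"tx":0,"ty":-0.5,"tz":-3,"rx":0,"ry":0,"rz":0,"gripper":-0.9},
  {"tx":0,"ty":-2,"tz":-3,"rx":0,"ry":0,"rz":0,"gripper":-0.9},
  {"tx":-0.2,"ty":-4,"tz":-1,"rx":0,"ry":0,"rz":0,"gripper":-0.9},
  {"tx":-0.2,"ty":-4.5,"tz":0,"rx":0,"ry":0,"rz":0,"gripper":-0.9},
  {"tx":-0.2,"ty":-4.5,"tz":0,"rx":0,"ry":0,"rz":0,"gripper":-0.9},
  {"tx":-0.2,"ty":-4.5,"tz":0,"rx":0,"ry":0,"rz":0,"gripper":-0.9},
  {"tx":-0.2,"ty":-4.5,"tz":0,"rx":0,"ry":0,"rz":0,"gripper":-0.9},
  {"tx":-0.2,"ty":-3.5,"tz":0,"rx":0,"ry":0,"rz":0,"gripper":-0.9},
  {"tx":-0.1,"ty":-2,"tz":0,"rx":0,"ry":0,"rz":0,"gripper":-0.9},
])

```text
clock: 23.25
eef_pos: [496.6, -260.2, 163.4]
tcp_rot: [-3.141, 0.001, 3.14]
contact_force: [0.0, -0.1, -0.5]
opening: 0.193
```

Request:
move_arm([
  {"tx":-0.1,"ty":-1,"tz":0,"rx":0,"ry":0,"rz":0,"gripper":-0.9},
  {"tx":0,"ty":0,"tz":0,"rx":0,"ry":0,"rz":0,"gripper":-0.9},
  {"tx":0,"ty":0,"tz":0,"rx":0,"ry":0,"rz":0,"gripper":-0.9},
  {"tx":0,"ty":0,"tz":0,"rx":0,"ry":0,"rz":0,"gripper":-0.9},
])

```text
clock: 23.65
eef_pos: [497.6, -266.1, 162.8]
tcp_rot: [3.141, -0.0, -3.14]
contact_force: [-0.5, -0.3, -0.3]
opening: 0.192
```

```bash
python3 w.py w6.png lid:158 ramekin:49; python3 - <<'E'
from h import *
for n in('side','wrist'):
    s,p,d,c=shot(n,n+'6.png'); w=cloud(d,c).reshape(-1,3)
    t=w[(abs(w[:,0]-497)<38)&(abs(w[:,1]+270)<38)&(w[:,2]>42)&(w[:,2]<54)]; print(n,'rim',len(t),(t.min(0)+t.max(0))/2,np.ptp(t,axis=0))
    t=w[(abs(w[:,0]-497)<45)&(abs(w[:,1]+270)<45)&(w[:,2]>145)&(w[:,2]<164)]; print(n,'lid',len(t),(t.min(0)+t.max(0))/2,np.ptp(t,axis=0))
    # lid plane fit for tilt
    if len(t)>50:
        A=np.c_[t[:,:2]-t[:,:2].mean(0),np.ones(len(t))]; print(np.linalg.lstsq(A,t[:,2],rcond=None)[0])
E
```

```text
23.65 [ 497.6 -266.1  162.8] [ 3.141 -0.    -3.14 ]
lid 0.69 [217. 205. 342. 318.] rect [ 494.5 -265.7] [68.4 69.5] 37.3 med [ 486. -265.  158.] z [157. 177.]
   slice 6931 [ 496.4 -265.2  159. ] [71.4 71.4  7.9]
   o lid [(0.79, array([261., 282.]))]
ramekin 0.97 [243. 169. 311. 213.] rect [ 479.4 -271.7] [37.7 59.1] 5.9 med [ 487. -272.   20.] z [18. 49.]
   slice 498 [ 483.6 -270.    47.2] [35.  58.6  6.2]
   o ramekin [(0.69, array([195., 278.]))]
side rim 150 [ 497.84881419 -269.50332298   47.12095989] [60.85092456 67.14703702 10.18849706]
side lid 221 [ 497.54471696 -265.10870618  157.87055647] [69.97762313 71.40316761  8.61348478]
[-8.72666297e-03 -1.79138389e-02  1.59067282e+02]
wrist rim 579 [ 484.90628957 -269.9808403    46.37382618] [37.44815742 60.94044013  8.68582689]
wrist lid 7007 [ 496.8597923  -265.8700147   159.37248054] [71.94225856 71.1968334   9.21223885]
[1.55265628e-03 3.90596194e-04 1.58181948e+02]
```

View pics/w6.png

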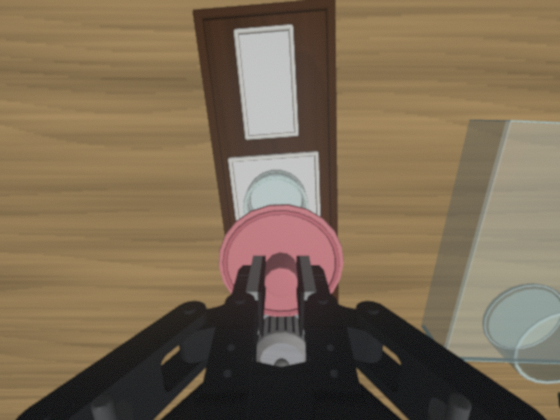

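View pics/side6.png

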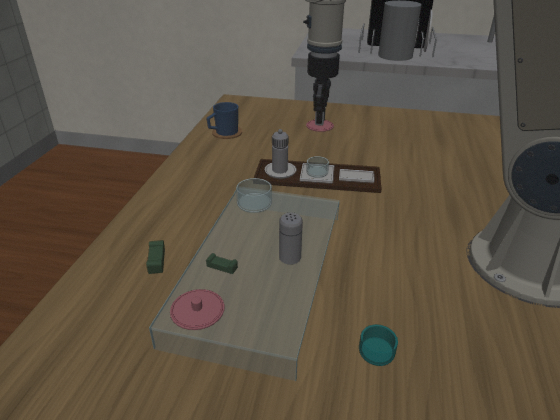

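Side view: mill on the round dish (280,155), ramekin on the square dish (318,168), small lid held level (320,126), and the unwanted things still on the riser.

Request:
move_arm([
  {"tx":0,"ty":-0.4,"tz":1,"rx":0,"ry":0,"rz":0,"gripper":-0.9},
  {"tx":0,"ty":0,"tz":2.5,"rx":0,"ry":0,"rz":0,"gripper":-0.9},
  {"tx":0,"ty":0,"tz":2.5,"rx":0,"ry":0,"rz":0,"gripper":-0.9},
  {"tx":0,"ty":0,"tz":2,"rx":0,"ry":0,"rz":0,"gripper":-0.9},
  {"tx":0,"ty":0,"tz":1.3,"rx":0,"ry":0,"rz":0,"gripper":-0.9},
  {"tx":0,"ty":0,"tz":0.6,"rx":0,"ry":0,"rz":0,"gripper":-0.9},
  {"tx":0,"ty":0,"tz":0.2,"rx":0,"ry":0,"rz":0,"gripper":-0.9},
  {"tx":0,"ty":0,"tz":0,"rx":0,"ry":0,"rz":0,"gripper":-0.9},
  {"tx":0,"ty":0,"tz":0,"rx":0,"ry":0,"rz":0,"gripper":-0.9},
])

```text
clock: 24.9
eef_pos: [498.3, -271.6, 62.6]
tcp_rot: [-3.141, 0.001, -3.141]
contact_force: [-0.3, -0.4, -0.3]
opening: 0.198
```

Request:
move_arm([
  {"tx":0,"ty":0,"tz":0.05,"rx":0,"ry":0,"rz":0,"gripper":-0.9},
  {"tx":0,"ty":0,"tz":0.05,"rx":0,"ry":0,"rz":0,"gripper":-0.9},
  {"tx":0,"ty":0,"tz":0,"rx":0,"ry":0,"rz":0,"gripper":-0.9},
])

```text
clock: 25.2
eef_pos: [497.8, -271.4, 61.1]
tcp_rot: [-3.141, 0.0, -3.141]
contact_force: [-0.1, 0.6, -0.2]
opening: 0.196
```

Request:
move_arm([
  {"tx":0.05,"ty":0.06,"tz":0.1,"rx":0,"ry":0,"rz":0,"gripper":-0.9},
  {"tx":0,"ty":0,"tz":0.1,"rx":0,"ry":0,"rz":0,"gripper":-0.9},
  {"tx":0,"ty":0,"tz":0.05,"rx":0,"ry":0,"rz":0,"gripper":-0.9},
  {"tx":0,"ty":0,"tz":0,"rx":0,"ry":0,"rz":0,"gripper":-0.9},
])

```text
clock: 25.6
eef_pos: [497.1, -270.6, 58.1]
tcp_rot: [3.141, -0.0, -3.141]
contact_force: [-0.1, 0.2, -1.0]
opening: 0.195
```

Request:
move_arm([
  {"tx":0,"ty":0,"tz":0.05,"rx":0,"ry":0,"rz":0,"gripper":-0.9},
  {"tx":0,"ty":0,"tz":0,"rx":0,"ry":0,"rz":0,"gripper":-0.9},
  {"tx":0,"ty":0,"tz":0,"rx":0,"ry":0,"rz":0,"gripper":-0.9},
])

```text
clock: 25.9
eef_pos: [497.2, -270.7, 57.8]
tcp_rot: [3.142, -0.0, -3.141]
contact_force: [0.4, -0.7, -0.5]
opening: 0.196
```

Request:
move_arm([
  {"tx":0,"ty":0,"tz":0.05,"rx":0,"ry":0,"rz":0,"gripper":-0.9},
  {"tx":0,"ty":0,"tz":0,"rx":0,"ry":0,"rz":0,"gripper":-0.9},
  {"tx":0,"ty":0,"tz":0,"rx":0,"ry":0,"rz":0,"gripper":-0.9},
])

```text
clock: 26.2
eef_pos: [497.3, -270.7, 57.7]
tcp_rot: [-3.142, 0.0, -3.141]
contact_force: [-1.8, 0.7, 5.4]
opening: 0.194
```

Request:
move_arm([
  {"tx":0,"ty":0,"tz":-0.03,"rx":0,"ry":0,"rz":0,"gripper":-0.55},
  {"tx":0,"ty":0,"tz":0,"rx":0,"ry":0,"rz":0,"gripper":-0.45},
  {"tx":0,"ty":0,"tz":0,"rx":0,"ry":0,"rz":0,"gripper":-0.3},
  {"tx":0,"ty":0,"tz":0,"rx":0,"ry":0,"rz":0,"gripper":-0.1},
  {"tx":0,"ty":0,"tz":-0.5,"rx":0,"ry":0,"rz":0,"gripper":-0.1},
  {"tx":0,"ty":0,"tz":-1.5,"rx":0,"ry":0,"rz":0,"gripper":-0.1},
  {"tx":0,"ty":0,"tz":-3,"rx":0,"ry":0,"rz":0,"gripper":-0.1},
  {"tx":0,"ty":0,"tz":-4,"rx":0,"ry":0,"rz":0,"gripper":0},
  {"tx":0,"ty":0,"tz":-4,"rx":0,"ry":0,"rz":0,"gripper":0},
  {"tx":-0.5,"ty":2,"tz":-3,"rx":0,"ry":0,"rz":0,"gripper":0},
  {"tx":-1,"ty":4,"tz":0,"rx":0,"ry":0,"rz":0,"gripper":0},
  {"tx":-1.2,"ty":4.7,"tz":0,"rx":0,"ry":0,"rz":0,"gripper":0},
])

```text
clock: 27.4
eef_pos: [525.0, -163.8, 220.5]
tcp_rot: [-3.14, 0.004, 3.139]
contact_force: [0.6, -0.0, -1.6]
opening: 0.501
```

Request:
move_arm([
  {"tx":-1.2,"ty":4.7,"tz":0,"rx":0,"ry":0,"rz":0,"gripper":0},
  {"tx":-1.2,"ty":4.7,"tz":0,"rx":0,"ry":0,"rz":0,"gripper":0},
  {"tx":-1.2,"ty":4.7,"tz":0,"rx":0,"ry":0,"rz":0,"gripper":0},
  {"tx":-1.2,"ty":4.7,"tz":0,"rx":0,"ry":0,"rz":0,"gripper":0},
  {"tx":-1.2,"ty":4.7,"tz":0,"rx":0,"ry":0,"rz":0,"gripper":0},
  {"tx":-1.2,"ty":4.7,"tz":0,"rx":0,"ry":0,"rz":0,"gripper":0},
  {"tx":-1.2,"ty":4.7,"tz":0,"rx":0,"ry":0,"rz":0,"gripper":0},
  {"tx":-0.9,"ty":3.5,"tz":0,"rx":0,"ry":0,"rz":0,"gripper":0},
  {"tx":0,"ty":1,"tz":0,"rx":0,"ry":0,"rz":0,"gripper":0},
  {"tx":0,"ty":0,"tz":0,"rx":0,"ry":0,"rz":8,"gripper":0},
  {"tx":0,"ty":0,"tz":0,"rx":0,"ry":0,"rz":0,"gripper":0},
  {"tx":0,"ty":0,"tz":0,"rx":0,"ry":0,"rz":0,"gripper":0},
])

```text
clock: 28.6
eef_pos: [617.0, 209.6, 218.3]
tcp_rot: [-3.142, 0.0, 3.005]
contact_force: [0.7, 0.7, -0.4]
opening: 0.501
```

```bash
python3 w.py w7.png chopstick_rest:73; python3 - <<'E'
from h import *
s,p,d,c=shot('wrist','w7b.png'); w=cloud(d,c)
t=w[(abs(w[...,0]-617)<45)&(abs(w[...,1]-211)<45)&(w[...,2]>64)&(w[...,2]<82)]; b=cv2.minAreaRect(t[:,:2].astype(np.float32)); print(b)
s,p,d,c=shot('top','t4.png'); w=cloud(d,c).reshape(-1,3)
for q,z in(('lid',53),):
  for e in r.cut_out(q,'top')[:2]: print(e['confidence'],rect(e['mask'],z,c))
t=w[(abs(w[:,0]-497)<45)&(abs(w[:,1]+270)<45)&(w[:,2]>48)&(w[:,2]<58)]; print('lid',len(t),(t.min(0)+t.max(0))/2,np.ptp(t,axis=0))
A=np.c_[t[:,:2]-t[:,:2].mean(0),np.ones(len(t))]; print(np.linalg.lstsq(A,t[:,2],rcond=None)[0])
E
```

```text
28.6 [617.  209.6 218.3] [-3.142  0.     3.005]
chopstick_rest 0.9 [236. 282. 296. 326.] rect [740.3 174.2] [37.9 73.7] 20.4 med [776. 167.  21.] z [ 6. 28.]
chopstick_rest 0.73 [273. 169. 298. 228.] rect [614.3 212.9] [22.  59.7] 78.1 med [613. 213.  70.] z [68. 75.]
   slice 1097 [616.  212.9  72.2] [59.2 31.6  8.3]
   o chopstick_rest [(0.78, array([300., 263.])), (0.68, array([194., 283.]))]
((615.771728515625, 212.74227905273438), (21.99022102355957, 57.50487518310547), 78.9982681274414)
0.74 ((497.5870361328125, -269.0779724121094), (67.86758422851562, 70.87177276611328), 1.2735483646392822)
0.28 ((605.225830078125, -268.563232421875), (46.48229217529297, 77.91533660888672), 34.5232048034668)
lid 640 [ 497.53505887 -269.88387838   53.16353879] [68.3281398  70.4604996   9.53064897]
[-1.55229807e-03  9.48422068e-04  5.42402373e+01]
```

View pics/w7.png

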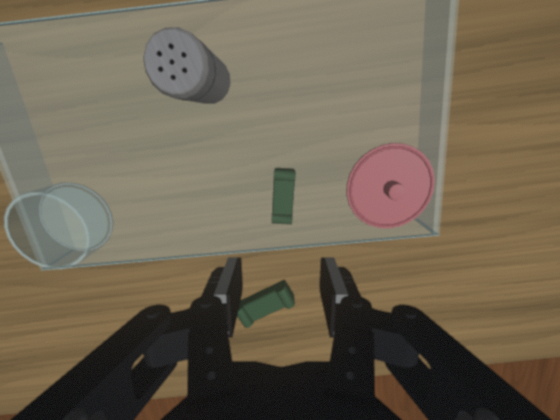

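Request:
move_arm([
  {"tx":0,"ty":0,"tz":1,"rx":0,"ry":0,"rz":3.2,"gripper":0},
  {"tx":0.15,"ty":0.3,"tz":2.5,"rx":0,"ry":0,"rz":0,"gripper":0},
  {"tx":0,"ty":0,"tz":3.5,"rx":0,"ry":0,"rz":0,"gripper":0},
  {"tx":0,"ty":0,"tz":3.5,"rx":0,"ry":0,"rz":0,"gripper":0},
  {"tx":0,"ty":0,"tz":2.5,"rx":0,"ry":0,"rz":0,"gripper":0},
  {"tx":0,"ty":0,"tz":1.5,"rx":0,"ry":0,"rz":0,"gripper":0},
  {"tx":0,"ty":0,"tz":0.8,"rx":0,"ry":0,"rz":0,"gripper":0},
  {"tx":0,"ty":0,"tz":0.4,"rx":0,"ry":0,"rz":0,"gripper":0},
  {"tx":0,"ty":0,"tz":0,"rx":0,"ry":0,"rz":0,"gripper":0},
  {"tx":0,"ty":0,"tz":0,"rx":0,"ry":0,"rz":0,"gripper":0},
])

```text
clock: 29.9
eef_pos: [617.0, 213.8, 61.8]
tcp_rot: [3.141, 0.002, 2.946]
contact_force: [0.2, -0.7, 0.1]
opening: 0.504
```

Request:
move_arm([
  {"tx":0.1,"ty":-0.1,"tz":0.1,"rx":0,"ry":0,"rz":0,"gripper":-0.2},
  {"tx":0,"ty":0,"tz":0,"rx":0,"ry":0,"rz":0,"gripper":-0.35},
  {"tx":0,"ty":0,"tz":0,"rx":0,"ry":0,"rz":0,"gripper":-0.5},
  {"tx":0,"ty":0,"tz":0,"rx":0,"ry":0,"rz":0,"gripper":-0.7},
  {"tx":0,"ty":0,"tz":0,"rx":0,"ry":0,"rz":0,"gripper":-0.8},
  {"tx":0,"ty":0,"tz":0,"rx":0,"ry":0,"rz":0,"gripper":-0.8},
], squeeze=30)

```text
clock: 30.5
eef_pos: [615.2, 212.8, 60.2]
tcp_rot: [3.141, 0.0, 2.946]
contact_force: [-1.7, -0.5, 5.3]
opening: 0.243
```

Request:
move_arm([
  {"tx":0,"ty":0,"tz":-0.3,"rx":0,"ry":0,"rz":0,"gripper":-0.8},
  {"tx":0,"ty":0,"tz":-0.7,"rx":0,"ry":0,"rz":0,"gripper":-0.8},
  {"tx":0,"ty":0,"tz":-2,"rx":0,"ry":0,"rz":0,"gripper":-0.8},
  {"tx":0,"ty":0,"tz":-3,"rx":0,"ry":0,"rz":0,"gripper":-0.8},
  {"tx":0,"ty":0,"tz":-4,"rx":0,"ry":0,"rz":0,"gripper":-0.8},
  {"tx":0,"ty":0,"tz":-4,"rx":0,"ry":0,"rz":0,"gripper":-0.8},
  {"tx":0,"ty":0,"tz":-2,"rx":0,"ry":0,"rz":0,"gripper":-0.8},
  {"tx":0,"ty":0,"tz":0,"rx":0,"ry":0,"rz":-8,"gripper":-0.8},
  {"tx":0,"ty":0,"tz":0,"rx":0,"ry":0,"rz":-7.2,"gripper":-0.8},
  {"tx":0,"ty":0,"tz":0,"rx":0,"ry":0,"rz":0,"gripper":-0.8},
])

```text
clock: 31.5
eef_pos: [615.0, 212.8, 220.2]
tcp_rot: [3.141, 0.001, -3.07]
contact_force: [0.4, 0.8, -0.8]
opening: 0.246
```

Request:
move_arm([
  {"tx":1.0,"ty":-1.8,"tz":0,"rx":0,"ry":0,"rz":0,"gripper":-0.8},
  {"tx":2.2,"ty":-4.03,"tz":0,"rx":0,"ry":0,"rz":0,"gripper":-0.8},
  {"tx":2.2,"ty":-4.03,"tz":0,"rx":0,"ry":0,"rz":0,"gripper":-0.8},
  {"tx":2.2,"ty":-4.03,"tz":0,"rx":0,"ry":0,"rz":0,"gripper":-0.8},
  {"tx":2.2,"ty":-4.03,"tz":0,"rx":0,"ry":0,"rz":0,"gripper":-0.8},
  {"tx":2.2,"ty":-4.03,"tz":0,"rx":0,"ry":0,"rz":0,"gripper":-0.8},
  {"tx":2.2,"ty":-4.03,"tz":0,"rx":0,"ry":0,"rz":0,"gripper":-0.8},
  {"tx":2.2,"ty":-4.03,"tz":0,"rx":0,"ry":0,"rz":0,"gripper":-0.8},
  {"tx":2.2,"ty":-4.03,"tz":0,"rx":0,"ry":0,"rz":0,"gripper":-0.8},
  {"tx":2.2,"ty":-4.03,"tz":0,"rx":0,"ry":0,"rz":0,"gripper":-0.8},
  {"tx":2.2,"ty":-4.03,"tz":0,"rx":0,"ry":0,"rz":0,"gripper":-0.8},
  {"tx":1.9,"ty":-3.5,"tz":0,"rx":0,"ry":0,"rz":0,"gripper":-0.8},
])

```text
clock: 32.7
eef_pos: [397.3, -261.3, 219.9]
tcp_rot: [-3.141, 0.0, -3.076]
contact_force: [0.0, -0.8, 0.5]
opening: 0.247
```

Request:
move_arm([
  {"tx":1.0,"ty":-1.75,"tz":0,"rx":0,"ry":0,"rz":0,"gripper":-0.8},
  {"tx":0,"ty":0,"tz":2,"rx":0,"ry":0,"rz":0,"gripper":-0.8},
  {"tx":0,"ty":0,"tz":3,"rx":0,"ry":0,"rz":0,"gripper":-0.8},
  {"tx":0,"ty":0,"tz":0,"rx":0,"ry":0,"rz":0,"gripper":-0.8},
  {"tx":0,"ty":0,"tz":0,"rx":0,"ry":0,"rz":0,"gripper":-0.8},
  {"tx":0,"ty":0,"tz":0,"rx":0,"ry":0,"rz":0,"gripper":-0.8},
])

```text
clock: 33.3
eef_pos: [390.6, -278.0, 170.8]
tcp_rot: [-3.141, 0.001, -3.072]
contact_force: [-0.2, 1.1, -1.1]
opening: 0.245
```

```bash
python3 w.py w8.png chopstick_rest:182 long_dish:17 lid:53; python3 - <<'E'
from h import *
s,p,d,c=shot('top','t5.png')
for e in r.cut_out('long_dish','top')[:1]: print(e['confidence'],rect(e['mask'],17,c))
s,p,d,c=shot('wrist','w8b.png'); w=cloud(d,c)
t=w[(abs(w[...,0]-390)<40)&(abs(w[...,1]+278)<15)&(w[...,2]>168)&(w[...,2]<186)]; b=cv2.minAreaRect(t[:,:2].astype(np.float32)); print(b)
A=np.c_[t[:,:2]-t[:,:2].mean(0),np.ones(len(t))]; print(np.linalg.lstsq(A,t[:,2],rcond=None)[0])
E
```

```text
33.3 [ 390.6 -278.   170.8] [-3.141e+00  1.000e-03 -3.072e+00]
chopstick_rest 0.96 [261. 222. 302. 329.] rect [ 389.  -277.1] [63.  21.9] 4.0 med [ 387. -277.  181.] z [176. 186.]
   slice 4052 [ 390.5 -277.3  181.9] [57.  24.6  9.7]
   o chopstick_rest [(0.74, array([271., 282.]))]
long_dish 0.83 [253. 153. 306. 232.] rect [ 386.1 -278. ] [89.  51.9] 4.4 med [ 379. -279.   13.] z [12. 17.]
   slice 3281 [ 386.6 -277.9   15.3] [91.9 57.3  6.7]
long_dish 0.2 [243. 245. 321. 265.] rect [ 461.6 -307.2] [22.9 20.4] 1.5 med [ 457. -298.   15.] z [10. 18.]
   slice 366 [ 461.9 -272.6   15.3] [25.5 90.2  6.5]
   o long_dish [(0.8, array([196., 280.]))]
   o lid []
0.87 ((390.31884765625, -275.8529968261719), (93.93009185791016, 56.7480354309082), 5.855316638946533)
((389.82586669921875, -277.6268310546875), (56.85807800292969, 30.063369750976562), 1.9402849674224854)
[3.17157364e-02 7.06104848e-03 1.80335365e+02]
```

View pics/w8.png

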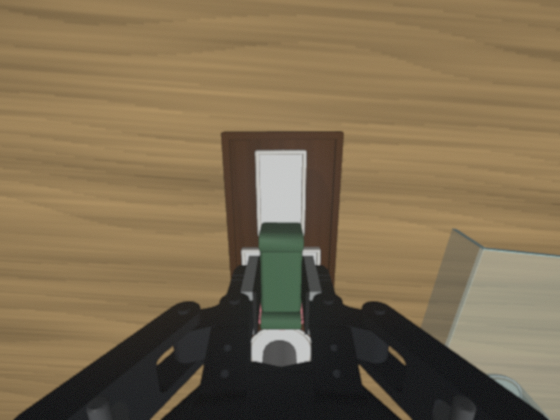

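Request:
move_arm([
  {"tx":0,"ty":0,"tz":1,"rx":0,"ry":0,"rz":0,"gripper":-0.8},
  {"tx":0,"ty":0,"tz":2.5,"rx":0,"ry":0,"rz":0,"gripper":-0.8},
  {"tx":0,"ty":0,"tz":3.5,"rx":0,"ry":0,"rz":0,"gripper":-0.8},
  {"tx":0,"ty":0,"tz":3.0,"rx":0,"ry":0,"rz":0,"gripper":-0.8},
  {"tx":0,"ty":0,"tz":2.4,"rx":0,"ry":0,"rz":0,"gripper":-0.8},
  {"tx":0,"ty":0,"tz":1.4,"rx":0,"ry":0,"rz":0,"gripper":-0.8},
  {"tx":0,"ty":0,"tz":0.7,"rx":0,"ry":0,"rz":0,"gripper":-0.8},
  {"tx":0,"ty":0,"tz":0.4,"rx":0,"ry":0,"rz":0,"gripper":-0.8},
  {"tx":0,"ty":0,"tz":0,"rx":0,"ry":0,"rz":0,"gripper":-0.8},
  {"tx":0,"ty":0,"tz":0,"rx":0,"ry":0,"rz":0,"gripper":-0.8},
  {"tx":0,"ty":0,"tz":0,"rx":0,"ry":0,"rz":0,"gripper":-0.8},
])

```text
clock: 34.9
eef_pos: [390.3, -278.0, 21.3]
tcp_rot: [-3.141, 0.001, -3.072]
contact_force: [-1.7, -0.7, -1.0]
opening: 0.247
```

Request:
move_arm([
  {"tx":0,"ty":0,"tz":0.1,"rx":0,"ry":0,"rz":0,"gripper":-0.8},
  {"tx":0,"ty":0,"tz":0.05,"rx":0,"ry":0,"rz":0,"gripper":-0.8},
  {"tx":0,"ty":0,"tz":0,"rx":0,"ry":0,"rz":0,"gripper":-0.8},
  {"tx":0,"ty":0,"tz":0,"rx":0,"ry":0,"rz":0,"gripper":-0.8},
])

```text
clock: 35.3
eef_pos: [389.8, -277.7, 19.2]
tcp_rot: [-3.142, 0.0, -3.072]
contact_force: [-0.4, 0.0, -0.9]
opening: 0.249
```

Request:
move_arm([
  {"tx":0,"ty":0,"tz":0.05,"rx":0,"ry":0,"rz":0,"gripper":-0.8},
  {"tx":0,"ty":0,"tz":0,"rx":0,"ry":0,"rz":0,"gripper":-0.8},
  {"tx":0,"ty":0,"tz":0,"rx":0,"ry":0,"rz":0,"gripper":-0.8},
])

```text
clock: 35.6
eef_pos: [389.8, -277.7, 18.5]
tcp_rot: [3.142, -0.0, -3.072]
contact_force: [0.1, 0.5, -1.0]
opening: 0.244
```

Request:
move_arm([
  {"tx":0,"ty":0,"tz":0.05,"rx":0,"ry":0,"rz":0,"gripper":-0.8},
  {"tx":0,"ty":0,"tz":0,"rx":0,"ry":0,"rz":0,"gripper":-0.8},
  {"tx":0,"ty":0,"tz":0,"rx":0,"ry":0,"rz":0,"gripper":-0.8},
])

```text
clock: 35.9
eef_pos: [389.8, -277.7, 18.2]
tcp_rot: [-3.142, 0.0, -3.072]
contact_force: [-1.0, -0.3, 2.6]
opening: 0.25
```

Request:
move_arm([
  {"tx":0,"ty":0,"tz":0,"rx":0,"ry":0,"rz":0,"gripper":-0.45},
  {"tx":0,"ty":0,"tz":0,"rx":0,"ry":0,"rz":0,"gripper":-0.35},
  {"tx":0,"ty":0,"tz":0,"rx":0,"ry":0,"rz":0,"gripper":-0.2},
  {"tx":0,"ty":0,"tz":0,"rx":0,"ry":0,"rz":0,"gripper":-0.1},
  {"tx":0,"ty":0,"tz":-0.5,"rx":0,"ry":0,"rz":0,"gripper":-0.1},
  {"tx":0,"ty":0,"tz":-1.5,"rx":0,"ry":0,"rz":0,"gripper":-0.1},
  {"tx":0,"ty":0,"tz":-3,"rx":0,"ry":0,"rz":0,"gripper":-0.1},
  {"tx":0,"ty":0,"tz":-4,"rx":0,"ry":0,"rz":0,"gripper":0},
  {"tx":0,"ty":0,"tz":-4,"rx":0,"ry":0,"rz":0,"gripper":0},
  {"tx":0,"ty":0,"tz":-4,"rx":0,"ry":0,"rz":0,"gripper":0},
  {"tx":-1,"ty":2,"tz":-3,"rx":0,"ry":0,"rz":0,"gripper":0},
  {"tx":-1,"ty":4,"tz":0,"rx":0,"ry":0,"rz":0,"gripper":0},
])

```text
clock: 37.1
eef_pos: [408.4, -218.6, 222.9]
tcp_rot: [-3.136, 0.007, -3.074]
contact_force: [0.8, -0.3, -0.4]
opening: 0.503
```

Request:
move_arm([
  {"tx":-1,"ty":4,"tz":0,"rx":0,"ry":0,"rz":0,"gripper":0},
  {"tx":-1,"ty":4,"tz":0,"rx":0,"ry":0,"rz":0,"gripper":0},
  {"tx":-1,"ty":4,"tz":0,"rx":0,"ry":0,"rz":0,"gripper":0},
  {"tx":0,"ty":4,"tz":0,"rx":0,"ry":0,"rz":0,"gripper":0},
  {"tx":0,"ty":2,"tz":0,"rx":0,"ry":0,"rz":0,"gripper":0},
  {"tx":0,"ty":0,"tz":0,"rx":0,"ry":0,"rz":0,"gripper":0},
  {"tx":0,"ty":0,"tz":0,"rx":0,"ry":0,"rz":0,"gripper":0},
  {"tx":0,"ty":0,"tz":0,"rx":0,"ry":0,"rz":0,"gripper":0},
])

```text
clock: 37.9
eef_pos: [423.0, -35.6, 218.2]
tcp_rot: [-3.141, 0.0, -3.072]
contact_force: [-0.6, 0.8, -0.0]
opening: 0.504
```

```bash
python3 - <<'E'
from h import *
for n in('top','wrist','side'):
    s,p,d,c=shot(n,n+'9.png'); w=cloud(d,c)
    if n=='side': break
    def sl(k,x,y,rr,lo,hi):
        t=w[(abs(w[...,0]-x)<rr)&(abs(w[...,1]-y)<rr)&(w[...,2]>lo)&(w[...,2]<hi)]
        if len(t)>8: b=cv2.minAreaRect(t[:,:2].astype(np.float32)); print(n,k,len(t),np.round((t.min(0)+t.max(0))/2,1),np.round(np.ptp(t,axis=0),1),'rect',np.round(b[0],1),np.round(b[1],1),round(b[2],1))
    sl('mill',602,-263,40,111,119); sl('lid',497,-270,42,50,57); sl('rest',390,-278,40,23,40)
    for q in('round_dish','square_dish','long_dish'):
        for e in r.cut_out(q,n)[:1]: print(n,q,round(e['confidence'],2),rect(e['mask'],17,c))
a=cv2.imread('pics/top9.png'); b=cv2.imread('pics/side9.png')
cv2.imwrite('pics/fin.png',np.vstack([cv2.resize(a[150:330,100:440],(680,300),interpolation=cv2.INTER_CUBIC)[:, :],cv2.resize(b[110:330,140:480],(680,300),interpolation=cv2.INTER_CUBIC)]))
print(r.sense()['clock'])
E
```

```text
top mill 55 [ 601.8 -263.4  115. ] [42.7 42.   7.9] rect [ 602.  -263.1] [41.7 43. ] 86.9
top lid 579 [ 497.8 -270.1   53.5] [68.7 68.9  7. ] rect [ 497.5 -270.2] [68.2 68.5] 2.8
top rest 252 [ 392.4 -276.1   30.3] [56.  25.6 14.6] rect [ 392.4 -276.2] [56.6 23.1] 3.6
top round_dish 0.77 ((599.0589599609375, -257.7295837402344), (89.13043212890625, 71.56153106689453), 33.8139533996582)
top square_dish 0.59 ((530.6827392578125, -266.94696044921875), (25.631895065307617, 90.75759887695312), 5.451848983764648)
top long_dish 0.92 ((389.0228576660156, -277.9012756347656), (96.0947494506836, 53.20317840576172), 1.9787566661834717)
wrist mill 435 [ 598.8 -263.2  115. ] [40.7 43.3  8. ] rect [ 595.6 -260.4] [43.5 33. ] 54.8
wrist lid 2423 [ 496.  -269.7   53.3] [71.1 72.1  6.5] rect [ 495.8 -269.7] [69.9 71.7] 4.6
wrist rest 1176 [ 391.1 -275.8   28.9] [57.2 25.6 11.8] rect [ 390.7 -276.1] [57.  23.2] 3.5
wrist round_dish 0.75 ((593.5018310546875, -259.8993835449219), (84.8528060913086, 80.97633361816406), 49.0217399597168)
wrist square_dish 0.59 ((495.3889465332031, -267.42919921875), (91.85185241699219, 94.32968139648438), 3.9228928089141846)
wrist long_dish 0.76 ((388.46746826171875, -274.33514404296875), (94.78382110595703, 56.532997131347656), 4.261292934417725)
38.35
```

View pics/fin.png

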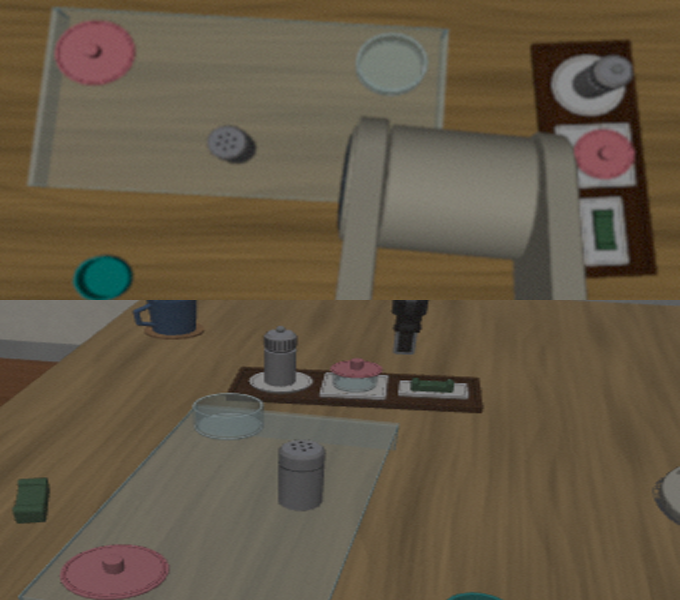

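```bash
python3 -c "
from rig import r
print(r.sign_off())"
```

```text
the job is handed in; nothing more can be done
None
```

The supper tray is laid as asked and handed in at about 38 s of the 109 s allowed. I did it in the order given: mill, ramekin, small lid, rest. In the readings taken at the ends of the moves, no force exceeded about 7 N.

Positions are from the last camera checks, in mm:

| Thing | Measured at | Dish centre | Result |
|---|---|---|---|
| Pepper mill | (602, -263) | round dish (601.6, -262.8) | upright |
| Small ramekin with small lid | (497, -270) | square dish (496.5, -270) | lid flat and centred on the rim |
| Chopstick rest | (391 to 392, -276) | long dish (390, -278) | lengthwise, parallel within about 1° |

- **Left in place:** the shaker, large ramekin and large lid still stand on the riser. The gripper was empty and clear of everything.
- **Disagreements:** the cameras differed by 1 to 3 mm, mostly on the long dish. The last dish outlines for the round and square dishes were partly hidden by the things on them. I therefore used the earlier unobstructed measurements for those two centres.

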